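Scoop the orange mixing ball out of its jar

ROBOT

A 7-joint arm with a two-finger parallel gripper is mounted at the origin on the work surface. World frame = base frame: x ahead of the robot, y to its left, z up, the work surface at z = 0. Lengths are in m, angles in rad, forces in N, time in s.
With the tool pointing down it reaches from about 0.4 to 0.75 m from the base axis. Payload 19.5 kg.
Tool frame: the origin (TCP) lies midway between the tips of the shut fingers; the grasp point (between the pads) lies 19 mm behind it; y points along the fingers, x is the direction in which the jaws open and shut, and the axes are right-handed (so a half turn about y gives the same grasp; the last joint's range is limited). The gripper opens to 85 mm and grips with 20 to 120 N. Pads are 22 mm wide; open, the fingers measure 114 mm over their backs; the gripper's body (76 mm by 85 mm) begins 54 mm behind the grasp point. The pads swing forward as they close: fully open they stand 13 mm farther back than shut.
Start: joints at [-1.389, 0.707, -0.028, 1.485, 0.022, 0.951, -0.075], TCP at [0.128, 0.561, 0.231] pointing down, gripper open.
Joint ranges: [-2.71, 2.71], [-0.32, 2.16], [-1.57, 1.52], [0, 2.45], [-1.46, 4.6], [0, 2.02], [-2.83, 2.83]. Speed limits (rad/s): [1.89, 1.89, 2.57, 2.57, 3.01, 3.01, 3.01].

INTERFACE

Orientations are given as a rotation vector (axis times angle).
In Python, from station import bot gives the robot as it stands. Calls block until the motion is done:
- bot.move_pose(position, orientation): joint-space move of the TCP to a pose.
- bot.line_to(position, attitude=None, velocity=0.15, force_limit=None): straight line of the TCP; attitude=None keeps the orientation; velocity is the mean speed in m/s. With force_limit (N) it stops when the force on the tool has changed by that much, and returns True; else False.
- bot.move_joints(angles): joint-space move.
- bot.let_go() and bot.grab(grip_force=None): open the fingers fully, or close them until they stop; grip_force is the grip in N (None keeps the last).
- bot.sleep(seconds).
- bot.solve_ik(position, orientation): joint angles nearest the present ones, or None.
- bot.get_obs(): the state.
- bot.snapshot(name): name is "scene" or "top" or "wrist"; returns a dict with "pixels" (400x640x3 uint8, blue, green, red), "z_map" (400x640 float32, m along the optical axis (not along the pixel's ray), 0 where there is no reading), "camera_matrix" (3x3 intrinsics, pixels), "world_to_cam" (4x4, takes a point from world to camera coordinates); the wrist camera has in their place "tool_from_camera" (4x4, takes a point from camera to tool coordinates, whose origin is the TCP and whose axes are the tool frame's). Camera axes: x right, y down, z forward; pixel columns grow to the right and rows downward; lengths in m; the calibration is good to about 2 mm. A picture is of the moment at which its call begins: read the wrist's pose just before it.
A pose or a line that the arm cannot do raises bot.Unreachable and nothing moves.
- bot.finish_job(): hands the job in, once; it reports no verdict.
The state is a dict: "time": time; "joint_pos": joint angles; "qd": joint speeds; "joint_efforts": joint torques, N m; "position": TCP position; "tool_rot": TCP orientation; "wrist_force": force on the tool from outside, world axes, zero at the start; "wrist_torque": the same for the moment, N m; "width": finger opening in m.
Only numpy, scipy, OpenCV 4.12 (cv2) and the standard library are available. Lean on these libraries where they do the work, as an engineer would, in place of code of your own. Each camera call takes 0.05 s, during which the arm holds its last target. There are 200 camera calls.

TASK

Fish the orange mixing ball out of its narrow-mouthed jar with the yellow-handled scoop: tip the scoop lip-down inside the jar, run it under the ball, level it and lift it out. Then stand the scoop upright in the middle of the round blue mat with the ball still in it, and let go; the gripper itself must not touch the ball.

Things in the scene. Friction and masses are not known exactly. Their poses are not given: they have to be found in the camera images.
- scoop_grip (a point): Grip point on the scoop's upright yellow handle (10 mm thick in x, 18 wide in y), 165 mm above its underside, 35 below its top. z up, -x to the open lip (faces robot, yaw +-0.4 rad). Steel bowl, 45 wide (40 inside), 150 g. From here: flat base x -26 to +4, z -165; then floor ramps up 18 deg to lip edge x -49, z -158, so a ball stays in when level. Walls 24 high; back wall x +1 to +4. Loose.
- ball_center (a point): centre of the orange ball, 28 mm across, 30 g, smooth and slippery (friction about 0.2), loose on the flat floor of its jar, 20 to 40 mm from the jar's axis towards -x (the robot's side) and within 10 mm of it in y. A second, identical jar holds a white ball, not wanted.
- jar_floor (a point): Centre of the inner floor (5 mm above the table, flat) of the clear round jar that holds the orange ball; z up; jar fixed. Outside 148 mm, inside 140 mm across up to 66 mm above the table, then narrowing to a white collar, inside 120 mm, outside 128 mm, from 80 to 92 mm (rim).
- mat_top (a point): centre of the top of the round blue mat, 160 mm across, 4 mm thick, fixed on the table.

How it is judged:
By the outcome, as a careful person would: the job done as asked, in the order asked, and still so for the second after the job is handed in, with the robot touching nothing.
It also fails if it takes over 54 s, if anything falls off the work surface, if the arm or the gripper's body presses on something with over 40 N, if the wrist force passes 120 N, or if a joint passes its speed limit or range.

## Working session

There is one attempt and no reset: what is moved stays moved. The work goes in short steps, each a Python script; the robot and the scene stay as the last script left them, time stands still between calls to the robot, and variables do not carry over. Pictures are saved under pics/ and viewed, about 8 in all and at most 12, crops included, and the job is handed in when it is done.

```bash
ls; mkdir -p pics; python3 - <<'E'
from station import bot
import cv2,numpy as np,pickle
o=bot.get_obs(); print({k:np.round(v,3) for k,v in o.items()})
s={}
for n in("scene","top"):
    s[n]=bot.snapshot(n)
    print(n,s[n]["camera_matrix"].tolist(),np.round(s[n]["world_to_cam"],3).tolist())
pickle.dump(s,open("s0.pkl","wb"))
cv2.imwrite("pics/a.png",s["scene"]["pixels"]);cv2.imwrite("pics/b.png",s["top"]["pixels"])
E
```

```text
pics
{'time': np.float64(0.0), 'joint_pos': array([-1.389,  0.707, -0.028,  1.485,  0.022,  0.951, -0.075]), 'qd': array([ 0.   ,  0.   , -0.001, -0.   , -0.001, -0.001, -0.002]), 'joint_efforts': array([-1.0000e-03, -8.8321e+01,  1.2340e+00, -2.3616e+01,  1.7000e-02,
        7.0000e-03, -0.0000e+00]), 'position': array([0.128, 0.56 , 0.231]), 'tool_rot': array([-1.308, -1.042,  1.044]), 'wrist_force': array([ 0.58 , -0.148,  0.21 ]), 'wrist_torque': array([-0.01 ,  0.04 , -0.007]), 'width': np.float64(0.085)}
scene [[457.77557775523036, 0.0, 315.53555393119706], [0.0, 457.77557775523036, 200.4088233196673], [0.0, 0.0, 1.0]] [[-0.82, 0.572, 0.017, 0.451], [0.465, 0.683, -0.563, -0.15], [-0.334, -0.454, -0.826, 1.375], [0.0, 0.0, 0.0, 1.0]]
top [[515.7113799242284, 0.0, 312.7055128969778], [0.0, 515.7113799242284, 187.38037157944285], [0.0, 0.0, 1.0]] [[0.005, -1.0, -0.005, -0.019], [-0.985, -0.004, -0.174, 0.539], [0.174, 0.006, -0.985, 1.269], [0.0, 0.0, 0.0, 1.0]]
```

View pics/a.png

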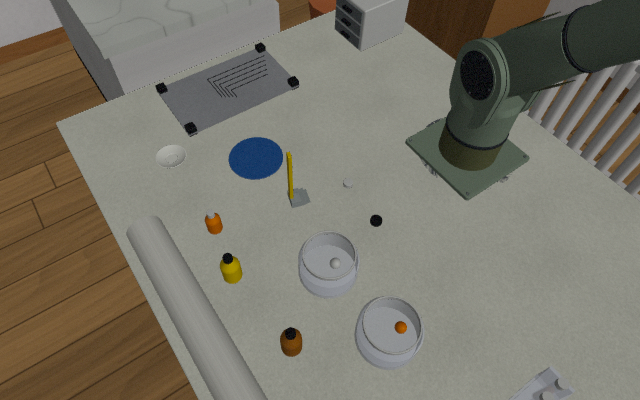

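View pics/b.png

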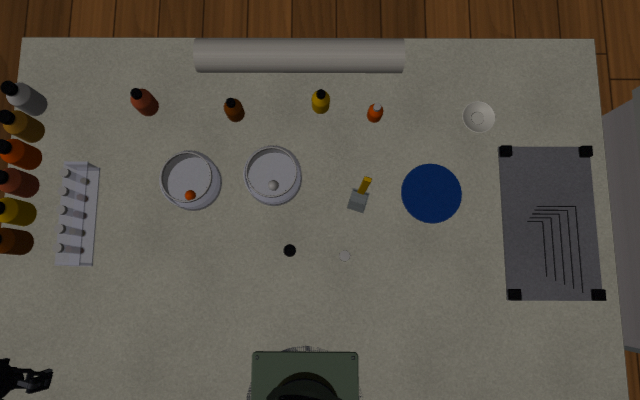

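The top view shows the orange ball at (190,195) in the left jar, the scoop at about (360,195), and the mat at (431,193). The scene view agrees: ball (401,327), scoop (295,180), mat (256,158).

```bash
cat > h.py <<'E'
import numpy as np,cv2
from scipy.optimize import least_squares
def cloud(s):
    K=s["camera_matrix"];z=s["z_map"];v,u=np.mgrid[:400,:640]
    p=np.stack([(u-K[0,2])/K[0,0]*z,(v-K[1,2])/K[1,1]*z,z],-1)
    T=np.linalg.inv(s["world_to_cam"]); P=p@T[:3,:3].T+T[:3,3]; P[z==0]=np.nan
    return P
def ray(s,uv,h):
    T=np.linalg.inv(s["world_to_cam"]);d=T[:3,:3]@np.linalg.inv(s["camera_matrix"])@[*uv,1]
    o=T[:3,3]; return o+d*(h-o[2])/d[2]
def hsv(s): return cv2.cvtColor(s["pixels"],cv2.COLOR_BGR2HSV)
def circ(p):
    return least_squares(lambda c:np.hypot(p[:,0]-c[0],p[:,1]-c[1])-c[2],[*p[:,:2].mean(0),.06],loss="soft_l1",f_scale=.003).x
E
python3 - <<'E'
import pickle;from h import *
S=pickle.load(open("s0.pkl","rb"))
for n,s in S.items():
    P=cloud(s);H=hsv(s);print(n)
    X,Y,Z=P[...,0],P[...,1],P[...,2]
    def blob(lo,hi,box):
        m=cv2.inRange(H,lo,hi)>0
        m&=(X>box[0])&(X<box[1])&(Y>box[2])&(Y<box[3]); return m
    m=blob((100,120,40),(125,255,255),(.3,.8,-.5,-.1))
    c=cv2.minEnclosingCircle(np.argwhere(m)[:,::-1].astype(np.float32).reshape(-1,1,2)); 
    e=np.argwhere(m)[:,::-1].mean(0);print("mat",m.sum(),ray(s,e,.004),P[m].mean(0))
    m=blob((4,150,80),(18,255,255),(.3,.6,.15,.4))
    e=np.argwhere(m)[:,::-1];print("ball",m.sum(),ray(s,e.mean(0),.019),np.nanmean(P[m],0))
    m=(Z>.08)&(Z<.1)&(X>.3)&(X<.65)&(Y>.18)&(Y<.4);print("jar",m.sum(),circ(P[m]) if m.sum()>10 else '')
    m=blob((20,120,60),(35,255,255),(.35,.65,-.25,-.03))
    q=P[m];q=q[np.argsort(q[:,2])];print("handle",len(q));print(np.round(q[::max(1,len(q)//10)],3))
    m=(Z>.004)&(Z<.03)&(X>.35)&(X<.6)&(Y>-.2)&(Y<-.05)&(H[...,1]<60);q=P[m]
    print("bowl",len(q),q.mean(0),cv2.minAreaRect((q[:,:2]*1000).astype(np.float32)))
E
```

```text
scene
mat 1769 [ 0.53753417 -0.3251104   0.004     ] [ 0.53696278 -0.32603274  0.00349274]
ball 106 [0.52457032 0.3025144  0.019     ] [0.52792949 0.30399485 0.02820798]
jar 552 [0.56144819 0.29833902 0.06176148]
handle 219
[[ 0.536 -0.132  0.027]
 [ 0.54  -0.139  0.05 ]
 [ 0.542 -0.135  0.069]
 [ 0.538 -0.135  0.089]
 [ 0.538 -0.134  0.108]
 [ 0.539 -0.146  0.129]
 [ 0.536 -0.131  0.146]
 [ 0.534 -0.133  0.163]
 [ 0.534 -0.133  0.178]
 [ 0.532 -0.134  0.195]
 [ 0.538 -0.133  0.199]]
bowl 367 [ 0.46908799 -0.12155852  0.01036977] ((474.1181335449219, -127.06712341308594), (147.5072021484375, 248.05020141601562), 88.5814208984375)
top
mat 2771 [ 0.5328682  -0.32758008  0.004     ] [ 0.53315385 -0.32768884  0.00348417]
ball 51 [0.52209933 0.30737763 0.019     ] [0.52025141 0.30449415 0.03051942]
jar 386 [0.5571075  0.29779711 0.06183968]
handle 139
[[ 0.573 -0.171 -0.   ]
 [ 0.527 -0.14   0.049]
 [ 0.526 -0.148  0.071]
 [ 0.527 -0.141  0.095]
 [ 0.526 -0.146  0.118]
 [ 0.527 -0.141  0.139]
 [ 0.528 -0.137  0.155]
 [ 0.527 -0.14   0.177]
 [ 0.533 -0.143  0.194]
 [ 0.53  -0.138  0.199]
 [ 0.536 -0.136  0.201]]
bowl 548 [ 0.46873803 -0.12243097  0.00863146] ((475.7890319824219, -125.71403503417969), (247.44906616210938, 148.24119567871094), 0.02565847896039486)
```

```bash
cat >> h.py <<'E'
from scipy.spatial.transform import Rotation as Ro
def Rs(yaw,tilt=0):  # scoop attitude; tilt>0 = lip (-x) down
    return Ro.from_euler('z',yaw)*Ro.from_euler('y',-tilt)
def tool(grip,yaw,tilt=0,sgn=1):
    R=Rs(yaw,tilt); M=np.array([[sgn,0,0],[0,0,sgn],[0,-1,0]],float)
    T=R*Ro.from_matrix(M); return np.array(grip)+R.apply([0,0,-.019]),T.as_rotvec()
def grip_for_lip(lip,yaw,tilt): return np.array(lip)-Rs(yaw,tilt).apply([-.049,0,-.158])
E
python3 - <<'E'
from station import bot
from h import *
print(Ro.from_rotvec(bot.get_obs()["tool_rot"]).as_matrix().round(2).tolist())
J=np.array([.559,.298,.005])
W={"over jar":([.52,.28,.33],0,0),"over scoop":([.5,-.138,.33],0,0),"scoop":([.533,-.138,.165],0,0),"scoop.4":([.533,-.138,.165],.4,0),"scoop-.4":([.533,-.138,.165],-.4,0),
"up":([.533,-.138,.30],0,0),"jarup":(grip_for_lip(J+[-.005,0,.12],-.15,.38),-.15,.38),"wall":(grip_for_lip(J+[-.066,0,0],-.15,.38),-.15,.38),"lvl":(grip_for_lip(J+[-.066,0,0.01],-.15,-.1),-.15,-.1),"mat":([.535,-.326,.17],-.3,0)}
for n,(g,y,t) in W.items():
  for s in(1,-1):
    q=bot.solve_ik(*tool(g,y,t,s)); print(n,s,None if q is None else np.round(q,2))
s=bot.snapshot("wrist");print(s["camera_matrix"].tolist(),s["tool_from_camera"].round(3).tolist())
E
```

```text
[[0.22, -0.0, -0.98], [0.98, -0.0, 0.22], [-0.0, -1.0, -0.0]]
over jar 1 [-0.69  0.68  0.3   1.29 -0.2   1.21 -0.38]
over jar -1 [-0.27  0.71 -0.62  1.27  0.4   1.29  2.26]
over scoop 1 [-0.05  0.57  0.48  1.56 -0.29  1.08  0.5 ]
over scoop -1 [-0.34  0.84  1.3   1.56 -0.82  1.37 -2.1 ]
scoop 1 [ 0.16  0.79  0.06  1.68 -0.07  0.67  0.26]
scoop -1 [ 0.58  0.88 -0.78  1.67  0.75  0.91  2.65]
scoop.4 1 [ 0.22  0.78 -0.05  1.68  0.06  0.68  0.54]
scoop.4 -1 [-0.31  1.16  1.3   1.7  -1.18  1.27 -1.47]
scoop-.4 1 [ 0.11  0.79  0.17  1.68 -0.19  0.68 -0.02]
scoop-.4 -1 [ 0.54  0.86 -0.68  1.67  0.68  0.86  2.31]
up 1 [ 0.01  0.64  0.36  1.5  -0.24  1.05  0.43]
up -1 [-0.31  0.93  1.3   1.51 -0.9   1.39 -2.1 ]
jarup 1 [-0.94  0.67  0.49  1.6  -0.07  0.64 -0.69]
jarup -1 [-0.5   0.64 -0.35  1.59  0.71  0.83  1.77]
wall 1 [-1.01  0.8   0.46  1.92 -0.15  0.23 -0.73]
wall -1 [-0.71  0.74 -0.11  1.91  1.01  0.45  1.3 ]
lvl 1 [-0.6   0.94  0.24  1.28 -0.29  1.04 -0.44]
lvl -1 [-0.23  0.98 -0.66  1.27  0.51  1.14  2.09]
mat 1 [ 0.5   0.88 -0.    1.38  0.    0.88  0.2 ]
mat -1 [ 0.84  0.98 -0.82  1.37  0.75  1.11  2.76]
[[319.45924623240387, 0.0, 318.269000144974], [0.0, 319.45924623240387, 203.51402266506688], [0.0, 0.0, 1.0]] [[1.0, 0.0, 0.001, 0.0], [-0.0, -0.288, 0.958, -0.143], [0.0, -0.958, -0.288, 0.073], [0.0, 0.0, 0.0, 1.0]]
```

```bash
cat >> h.py <<'E'
def wrist(bot,name):
    o=bot.get_obs(); s=bot.snapshot("wrist"); T=np.eye(4);T[:3,:3]=Ro.from_rotvec(o["tool_rot"]).as_matrix();T[:3,3]=o["position"]
    s["world_to_cam"]=np.linalg.inv(T@s["tool_from_camera"]); cv2.imwrite(f"pics/{name}.png",s["pixels"])
    import pickle;pickle.dump(s,open(name+".pkl","wb")); return s
E
python3 - <<'E'
from station import bot
from h import *
for n,g in(("wj",[.555,.345,.34]),("ws",[.525,-.09,.34])):
    p,r=tool(g,0); bot.move_pose(p,r); bot.sleep(.2); s=wrist(bot,n); print(bot.get_obs()["time"],bot.get_obs()["position"],p)
cv2.imwrite("pics/w.png",np.vstack([cv2.imread("pics/wj.png")[:300],cv2.imread("pics/ws.png")[:300]]))
E
```

```text
2.175 [0.55469249 0.34543965 0.3209765 ] [0.555 0.345 0.321]
4.025 [ 0.52516347 -0.08953871  0.32088488] [ 0.525 -0.09   0.321]
```

View pics/w.png

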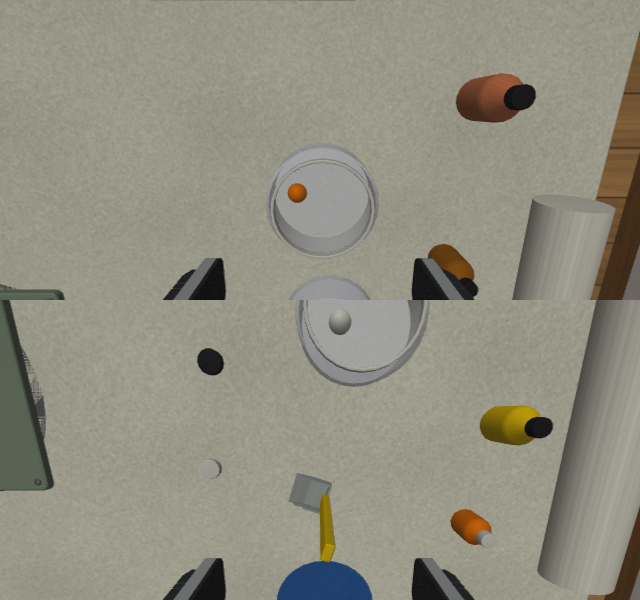

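The jar view shows the ball at (297,193) and the rim centred near (322,207). In the scoop view (full-frame rows) the bowl is at (310,191), yawed negative, and the handle top is at about (328,255).

```bash
python3 - <<'E'
import pickle;from h import *
s=pickle.load(open("wj.pkl","rb"));P=cloud(s);H=hsv(s);Z=P[...,2]
m=cv2.inRange(H,(4,150,80),(18,255,255))>0;m[:,400:]=0
e=np.argwhere(m)[:,::-1];print("ball",m.sum(),ray(s,e.mean(0),.019),np.nanmean(P[m],0))
X,Y=P[...,0],P[...,1]
m=(Z>.085)&(Z<.1)&(np.hypot(X-.559,Y-.298)<.09);print("jar",m.sum(),circ(P[m]),P[m][:,2].mean())
m=(Z>.001)&(Z<.009)&(np.hypot(X-.559,Y-.298)<.05);print("floor z",m.sum(),Z[m].mean())
s=pickle.load(open("ws.pkl","rb"));P=cloud(s);H=hsv(s);Z=P[...,2]
u=np.arange(640)[None];v=np.arange(400)[:,None]
box=(u>260)&(u<360)&(v>160)&(v<290)
y=(cv2.inRange(H,(20,120,60),(35,255,255))>0)&box
q=P[y];t=q[q[:,2]>.193];print("handle top",len(t),t.mean(0), t.min(0),t.max(0))
e=np.argwhere(y)[:,::-1]; 
for lo,hi in((.02,.06),(.06,.12),(.12,.18)):
    t=q[(q[:,2]>lo)&(q[:,2]<hi)];print(len(t),t.mean(0))
c=cv2.minAreaRect(e[e[:,1]>v.max()*0+240].astype(np.float32));print("toprect",c)
m=box&(v<222)&(H[...,1]>15)&~y&(H[...,0]>60);m|=box&(v<222)&(Z>.004)&(Z<.035)&~y
q=P[m];r=cv2.minAreaRect((q[:,:2]*1000).astype(np.float32));print("bowl",len(q),r,q.mean(0))
ij=(m*255).astype(np.uint8)[160:230,270:350]
cv2.imwrite("pics/m.png",cv2.resize(np.hstack([s["pixels"][160:230,270:350],cv2.merge([ij]*3)]),None,fx=5,fy=5,interpolation=0))
E
```

```text
ball 265 [0.52348921 0.30215603 0.019     ] [0.52419364 0.30468338 0.02876093]
jar 1280 [0.55931766 0.29836533 0.06136097] 0.09101401634219367
floor z 3037 0.005112138033309362
handle top 215 [ 0.53322653 -0.14037703  0.19910439] [ 0.52673587 -0.15009037  0.19300936] [ 0.53955569 -0.13239745  0.20156843]
66 [ 0.53283237 -0.13582154  0.04347231]
158 [ 0.53281549 -0.13599555  0.09202161]
270 [ 0.53281794 -0.13601936  0.1524607 ]
toprect ((327.0, 251.0), (20.0, 14.0), 90.0)
bowl 663 ((512.5169677734375, -134.96640014648438), (45.37584686279297, 52.81467056274414), 72.61849975585938) [ 0.50749087 -0.13292314  0.011453  ]
```

View pics/m.png

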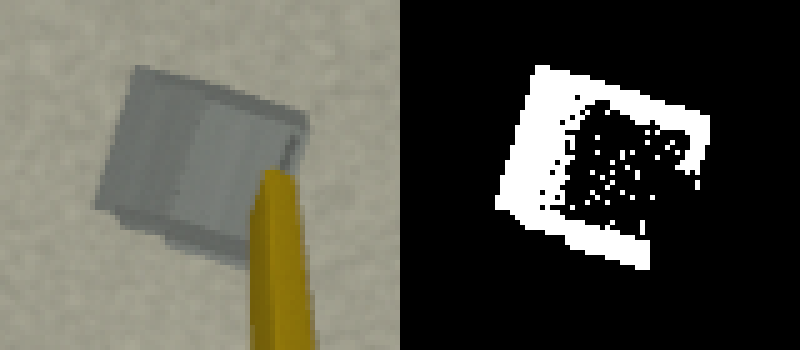

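```bash
python3 - <<'E'
from station import bot
from h import *
g=np.array([.5335,-.141,.165]);y=-.304
bot.move_pose(*tool(g+[0,0,.09],y)); bot.line_to(tool(g,y)[0],velocity=.12)
bot.grab(80); o=bot.get_obs(); print(o["time"],o["width"],o["position"],o["wrist_force"])
bot.line_to(tool(g+[0,0,.145],y)[0],velocity=.2)
J=np.array([.5593,.2984,.005]);yb=-.12;u=Rs(yb).apply([-1,0,0])
bot.move_pose(*tool(grip_for_lip(J+.003*u+[0,0,.125],yb,.38),yb,.38)); bot.sleep(.2)
o=bot.get_obs(); print(o["time"],o["width"],o["position"],o["wrist_force"],np.round(o["joint_pos"],2))
s=bot.snapshot("scene");t=bot.snapshot("top")
cv2.imwrite("pics/c.png",np.hstack([cv2.resize(s["pixels"][150:370,270:490],(400,400)),cv2.resize(t["pixels"][120:240,120:240],(400,400))]))
E
```

```text
6.0917 0.009132612719129492 [ 0.53370623 -0.14108144  0.14615964] [0.97060397 0.58873251 3.44667175]
8.7917 0.009242206148217328 [0.5506836  0.29869355 0.27731527] [ 0.39911415  0.74054368 -1.05453026] [-0.97  0.68  0.56  1.6  -0.18  0.65 -0.56]
```

View pics/c.png

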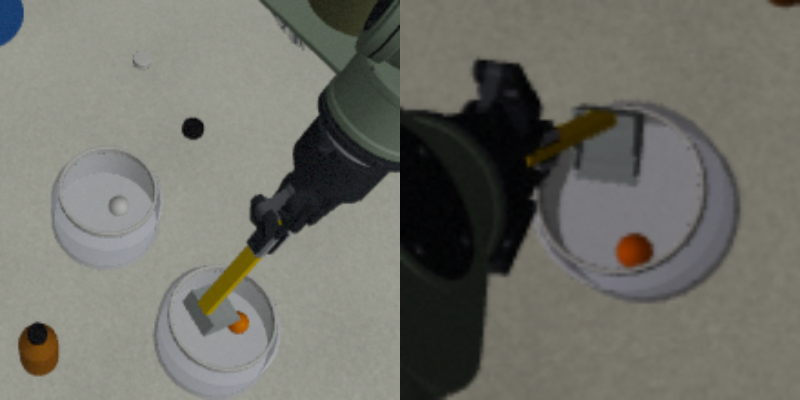

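Scoop held lip-down above the jar; ball ahead of the lip, in line in y. Descend.

```bash
python3 - <<'E'
from station import bot
from h import *
J=np.array([.5593,.2984,.005]);yb=-.12;u=Rs(yb).apply([-1,0,0])
G=lambda d,h,t=.38: tool(grip_for_lip(J+d*u+[0,0,h],yb,t),yb,t)
bot.line_to(G(.003,.012)[0],velocity=.12,force_limit=10)
c=bot.line_to(G(.003,-.005)[0],velocity=.02,force_limit=4)
o=bot.get_obs();h=o["position"][2]-G(0,0)[0][2];print(c,h,o["wrist_force"],o["time"])
p=o["position"].copy();p[2]+=.0006;bot.line_to(p,velocity=.02)
o=bot.get_obs();print(o["position"]-G(.003,h+.0006)[0],o["wrist_force"])
h+=.0006
c=bot.line_to(G(.069,h)[0],velocity=.04,force_limit=8)
o=bot.get_obs();print(c,(o["position"]-G(0,h)[0])@u,o["position"][2]-G(0,h)[0][2],o["wrist_force"],o["time"],o["width"])
s=bot.snapshot("scene");t=bot.snapshot("top")
cv2.imwrite("pics/d.png",np.hstack([cv2.resize(s["pixels"][280:380,340:440],(400,400)),cv2.resize(t["pixels"][140:220,150:230],(400,400))]))
E
```

```text
True -0.00039782323184092694 [-1.04217411 -0.81443313  7.64433491] 10.6083
[ 1.43045710e-04 -3.31239168e-05 -2.20995408e-04] [ 0.05117303 -0.87095527 -1.23276996]
False 0.06808957609026388 0.00031965562103486445 [ 5.64513592 -0.3907686  -4.24079484] 12.6667 0.008719794349083789
```

View pics/d.png

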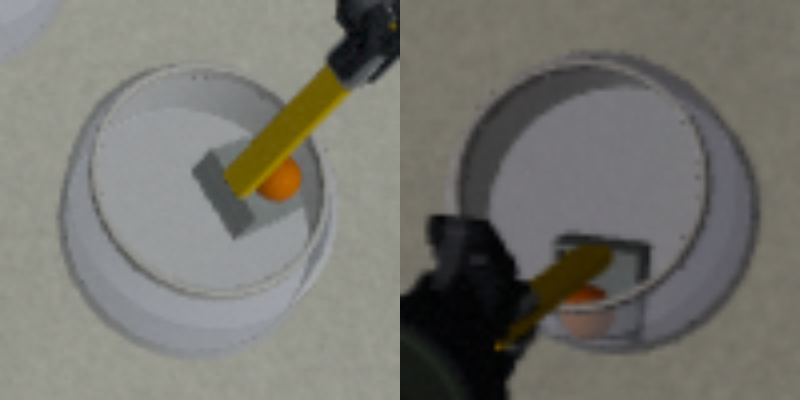

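The ball is on the ramp between the side walls. Now level it while easing off the wall.

```bash
python3 - <<'E'
from station import bot
from h import *
J=np.array([.5593,.2984,.005]);yb=-.12;u=Rs(yb).apply([-1,0,0])
G=lambda d,h,t=.38: tool(grip_for_lip(J+d*u+[0,0,h],yb,t),yb,t)
for t,d in((.26,.066),(.13,.065),(0,.063),(-.12,.060)):
    h=.0015+max(0,-min(.023*np.sin(t)-.007*np.cos(t),.053*np.sin(t)-.007*np.cos(t)))
    p,r=G(d,h,t);c=bot.line_to(p,r,velocity=.06,force_limit=25);o=bot.get_obs();print(c,t,h,o["wrist_force"].round(1),o["width"])
bot.line_to(G(.027,.022,-.12)[0],velocity=.06,force_limit=25); bot.sleep(.2)
o=bot.get_obs();print(o["time"],o["wrist_force"].round(2))
s=bot.snapshot("scene");t=bot.snapshot("top")
cv2.imwrite("pics/e.png",np.hstack([cv2.resize(s["pixels"][280:380,340:440],(400,400)),cv2.resize(t["pixels"][140:220,150:230],(400,400))]))
E
```

```text
False 0.26 0.002351877153422025 [ 0.2 -0.4 -1.4] 0.009176315566382633
False 0.13 0.005459347975750536 [ 0.1 -0.2 -2.2] 0.00869257449107378
False 0 0.0085 [-0.8  0.6 -1.5] 0.008657469991878611
False -0.12 0.014794407437289788 [-0.9  0.4 -3.4] 0.009011510001097968
15.6333 [-0.23  0.25 -2.66]
```

View pics/e.png

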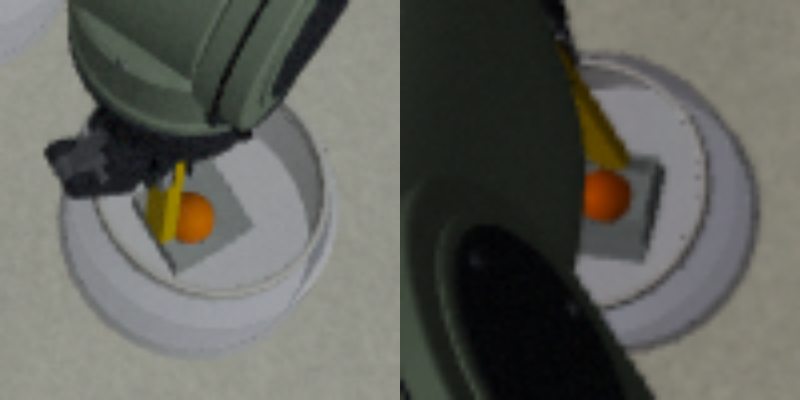

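Ball rests at the back of the bowl, centred in the jar mouth. Lift out and carry.

```bash
python3 - <<'E'
from station import bot
from h import *
J=np.array([.5593,.2984,.005]);yb=-.12;u=Rs(yb).apply([-1,0,0])
p=tool(grip_for_lip(J+.027*u+[0,0,.16],yb,-.12),yb,-.12)[0]
print(bot.line_to(p,velocity=.08,force_limit=20)); print(bot.get_obs()["time"])
M=np.array([.5352,-.3263,.004]); g=M+Rs(yb).apply([.011,0,.165])
bot.line_to(tool(g+[0,0,.14],yb,-.08)[0],velocity=.11)
bot.line_to(*tool(g+[0,0,.03],yb,0),velocity=.08); bot.sleep(.3)
o=bot.get_obs();print(o["time"],o["position"],tool(g+[0,0,.03],yb)[0],o["wrist_force"],np.round(o["joint_pos"],2))
s=bot.snapshot("scene");t=bot.snapshot("top")
cv2.imwrite("pics/f.png",np.hstack([cv2.resize(s["pixels"][80:230,190:340],(400,400)),cv2.resize(t["pixels"][140:250,380:490],(400,400))]))
E
```

```text
False
17.6083
25.25 [ 0.5461408  -0.32761501  0.18006374] [ 0.54612089 -0.32761683  0.18      ] [-0.39588721  0.13800437 -1.07622834] [ 0.4   0.87  0.21  1.31 -0.19  0.98  0.52]
```

View pics/f.png

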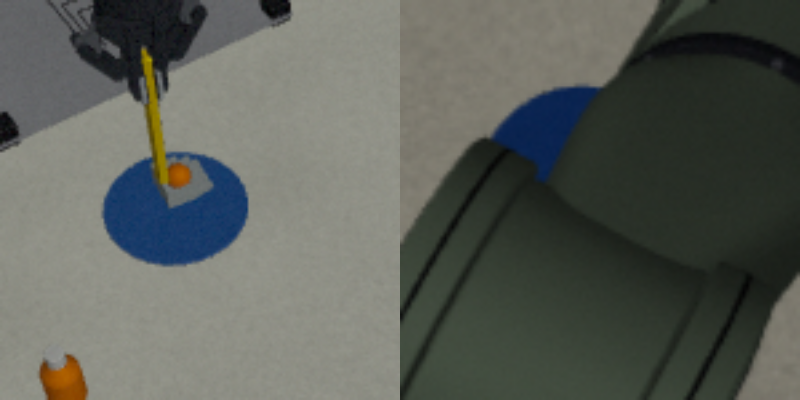

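```bash
python3 - <<'E'
from station import bot
from h import *
yb=-.12;M=np.array([.5352,-.3263,.004]); g=M+Rs(yb).apply([.011,0,.165])
bot.line_to(tool(g+[0,0,.006],yb)[0],velocity=.05,force_limit=6)
c=bot.line_to(tool(g+[0,0,-.004],yb)[0],velocity=.015,force_limit=3)
o=bot.get_obs();print(c,o["time"],o["position"]-tool(g,yb)[0],o["wrist_force"])
p=o["position"].copy();p[2]+=.0003;bot.line_to(p,velocity=.02)
bot.let_go();bot.sleep(.3);p=bot.get_obs()["position"].copy()
bot.line_to(p+[0,0,.16],velocity=.12)
bot.move_pose([.45,-.05,.33],tool([0,0,0],yb)[1]); bot.sleep(.3);print(bot.get_obs()["time"])
s=bot.snapshot("scene");t=bot.snapshot("top")
P=cloud(s);H=hsv(s);m=cv2.inRange(H,(4,150,80),(18,255,255))>0;m&=np.hypot(P[...,0]-M[0],P[...,1]-M[1])<.08;print(m.sum(),np.nanmean(P[m],0))
m=cv2.inRange(H,(20,120,60),(35,255,255))>0;m&=np.hypot(P[...,0]-M[0],P[...,1]-M[1])<.08;q=P[m]
for lo,hi in((.03,.08),(.08,.14),(.14,.19)):
    k=q[(q[:,2]>lo)&(q[:,2]<hi)];print(len(k),k.mean(0))
cv2.imwrite("pics/g.png",np.hstack([cv2.resize(s["pixels"][80:230,190:340],(400,400)),cv2.resize(t["pixels"][140:250,380:490],(400,400))]))
E
```

```text
True 26.45 [ 0.00031105 -0.00012882  0.00014868] [0.47974995 0.02554892 6.03237101]
30.6417
61 [ 0.53049995 -0.32108622  0.02912976]
52 [ 0.54925686 -0.32103298  0.0545981 ]
73 [ 0.5494371  -0.32205716  0.11070669]
69 [ 0.54924343 -0.32187169  0.16593409]
```

View pics/g.png

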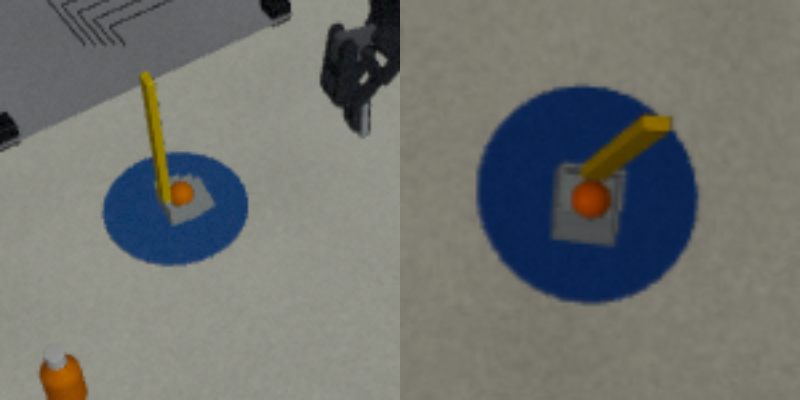

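Scoop stands upright in the middle of the mat with the ball in it, and the arm is clear.

```bash
python3 -c "
from station import bot
bot.finish_job();print(bot.get_obs()['time'])"
```

```text
the job is handed in; nothing more can be done
the job is handed in; nothing more can be done
```

I tipped the scoop lip-down in the jar, ran it under the orange ball at the robot-side wall, then levelled it and lifted it out. I stood the scoop on the blue mat, let go, backed the arm away and handed the job in. The last clock reading was about 30.6 s of the 54 s allowed.

- **Ball:** the last pictures show it still in the bowl, and the gripper was never near it.
- **Upright:** the handle reads the same x and y within about 1 mm from 55 to 166 mm height.
- **Centring:** the flat base is within a few millimetres of the mat's centre.
- **Forces:** the highest wrist force reading I printed was about 8 N. I only sampled it between moves, not continuously.
- **Disagreement:** the scene and top cameras disagreed by about 2 to 5 mm in position, so I averaged them for the mat. No check failed.

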